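# Raise the keeper bar and push the salt jar home

### The arm

A 6-joint arm with a two-finger parallel gripper is mounted at the origin on a cart in front of the work surface, level with it; the furniture and walls round the work are solid. World frame = base frame: x ahead of the robot, y to its left, z up, the work surface at z = 0. Lengths are in m, angles in rad, forces in N, time in s.
With the tool pointing down it reaches from about 0.375 to 0.9 m from the base axis. Payload 3.1 kg.
Tool frame: the origin (TCP) lies at the very end of the fingers, on their centre line; the grasp point (between the pads) lies 19 mm behind it; y points along the fingers, x is the direction in which the jaws open and shut, and the axes are right-handed (so a half turn about y gives the same grasp; the last joint's range is limited). The gripper opens to 87 mm and grips with 3 to 60 N. Pads are 19 mm wide; open, the fingers measure 117 mm over their backs; the gripper's body (75 mm by 190 mm) begins 51 mm behind the grasp point.
Start: joints at [1.097, 0.527, 1.433, -0, 1.181, -0.178], TCP at [0.182, 0.598, 0.223] pointing down, gripper open.
Joint ranges: [-3.08, 3.08], [-0.75, 2.2], [0.22, 2.44], [-1.43, 4.57], [0, 2.65], [-2.85, 2.85]. Speed limits (rad/s): [2.79, 2.79, 3.14, 3.14, 3.14, 3.14].

### API

Orientations are given as a unit quaternion [x, y, z, w].
In Python, from rig import robot gives the robot as it stands.
- The arm moves only by the shell command python3 -m creep 'ROWS' [FORCE]. ROWS is JSON, a list of rows, each a list of 3 entries, a list of its own where there are three numbers: the shift along the tool's x, y, z in mm, then the turn about the tool's y in rad, then the opening, from 0 (shut) to 1 (fully open). A call has 1 to 8 rows; each row shifts and turns the commanded pose from where the row before left it, along the tool's axes as they then stand; what a row does not reach is not made up. A row lasts 1/10 s, in which the tool goes at most 50 mm and 8.59 degrees, less where a joint would pass 70% of its speed; a pose out of reach is approached as far as the arm can. A call with a gripper value outside its range is refused whole. The fingers move at their own pace and stop on an object; FORCE is the grip in N (left out, the last holds). Time passes only in rows, so rows that do not move let the fingers close. It gives the time, the measured TCP pose, the force and the opening at its end, in the units of the state.
- robot.get_obs(): the state, without advancing time (a new reading comes with each control period).
- robot.camera(name): name is "scene" or "top" or "wrist"; returns a dict with "pixels" (420x560x3 uint8, red, green, blue), "fx", "fy", "cx", "cy" (pixels), "position" and "rotation" of the camera in the world. Camera axes: x right, y up, looking along -z (the intrinsics and any distortion apply to the point x, -y, -z); pixel columns grow to the right and rows downward; lengths in m; the calibration is good to about 2 mm. A picture is of the moment at which its call begins. There is no depth.
- robot.hand_in(): hands the job in, once; it reports no verdict.
The state is a dict: "time": time; "q": joint angles; "joint_velocities": joint speeds; "joint_torque": joint torques, N m; "position": TCP position; "tool_rot": TCP orientation; "ft_force": force on the tool from outside, world axes, zero at the start; "moment": the same for the moment, N m; "grip_width": finger opening in m.
Only numpy, scipy, OpenCV 4.12 (cv2) and the standard library are available. Lean on these libraries where they do the work, as an engineer would, in place of code of your own. Each camera call takes 0.05 s, during which the arm holds its last target.

### The job

The counterweighted bar across the mouth of the wooden jar bay is down. With the fingertips, push the bar up past its balance point so that it stays up by itself, take the fingers away, then push the salt jar upright along the bench into the bay until it stands against the back stop, leaving the bar up. Do not lift or tip the jar; the tin, pliers, cork block and tape roll stay where they are.

Things in the scene. Friction and masses are not known exactly. Their poses are not given: they have to be found in the camera images.
- bay: Fixed bay of light wood: two side rails 30 mm high, 12 mm thick, 90 mm apart inside, from x = -21 (rounded ends) to 95 mm; inner face of the 40 mm high back stop at x = 80 mm. Origin on the bench, midway between the rails, under the bar; x into the bay, y left across the mouth, z up. Steel hinge post at y = 83 mm, 93 mm high; wooden rest for the bar at y = -57 to -69 mm, 65 mm high.
- bar (a joint): Bar angle about its hinge, parallel to bay x: 0 = down across the mouth, grows as the free end (bay's right, -y) swings up, 1.95 = fully up at its stop. 12 mm steel rod, centre 60 mm above the bench over the mouth; counterweight above the hinge. Below about 0.9 (balance) it falls shut, beyond that it falls open and stays. About 1 N up on the sleeve lifts it; lightly damped.
- bar_grip (a point): Middle of the black sleeve at the bar's free end, 16 mm thick, 42 mm long along the bar; moves with the bar, 193 mm along it from the hinge and 15 mm above the hinge line. With the bar down it is 95 mm above the bench, which is free beneath it.
- bar_pivot (a point): Point on the hinge axis in the plane of the bar, 80 mm above the bench at bay y = 83 mm.
- bar_weight (a point): Centre of the counterweight, a steel cylinder 36 mm across and 36 mm long along the hinge axis, 49 mm from the hinge axis; when the bar is down it stands 125 mm above the bench.
- jar: Round salt jar with black lid, 58 mm in diameter and 70 mm high, about 0.25 kg, standing loose in front of the bay. Origin: centre of its underside; z up. Home against the back stop its centre is at x = 51 mm in the bay's frame.
- cap_tin: Open tin of small caps, 70 mm across, 32 mm high, loose bystander. Origin: centre of underside.
- pliers: Black pliers lying flat, 108 x 144 x 14 mm, loose bystander. Origin: centre of underside.
- cork_block: Cork block 64 x 73 x 24 mm, loose bystander. Origin: centre of underside.
- tape_roll: Roll of beige tape lying flat, 88 mm across, 25 mm high, loose bystander. Origin: centre of underside.
Not all that is in view belongs to the job. Leave any turquoise look-alike of the jar alone.

How it is judged:
On the way, in this order (a step that is already met when the one before it is completed fails the run):
1. the bar stands raised at its stop by itself, untouched (value of joint bar above 1.75 rad and contact force between each of the arm, the fingers and bay below 0.1 N), for 0.2 s.
2. the jar stands in the bay against the back stop (x of jar in the frame of bay above 0.045 m and value of joint bar above 1.75 rad), for 0.2 s.
At the end, for the whole second after the job is handed in: The bar stays raised by itself (above 1.75 rad), and the jar stands upright on the bench between the rails, at rest, within 6 mm of the back stop (all of step 2 and x of jar in the frame of bay below 0.057 m and y of jar in the frame of bay between -0.022 and 0.022 m and height (world z) of jar below 0.006 m and angle between jar's own z axis and vertical below 0.1 rad and linear speed of jar below 0.02 m/s); the robot touches nothing.
It fails at once if the jar is lifted off the bench (height (world z) of jar above 0.015 m).
It fails at once if the jar is tipped (angle between jar's own z axis and vertical above 0.35 rad).
It fails at once if the jar goes in while the bar is down (x of jar in the frame of bay above 0.01 m and value of joint bar below 1 rad).
It fails at once if a bystander (tin, pliers, cork block, tape roll) is disturbed (distance of any of cap_tin, pliers, cork_block, tape_roll from where it was at the start of the episode above 0.03 m).
It also fails if it takes over 54 s, if anything falls off the work surface, if the arm or the gripper's body presses on something with over 40 N, if the wrist force passes 120 N, or if a joint passes its speed limit or range.

## Working session

There is one attempt and no reset: what is moved stays moved. The work goes in short steps, Python scripts to look and compute and a shell command to move; the robot and the scene stay as the last step left them, time stands still between calls to the robot, and variables do not carry over. Pictures are saved under pics/ and viewed, and the job is handed in when it is done.

```bash
mkdir -p pics; ls; cat > h.py <<'E'
import numpy as np, cv2
from rig import robot
def snap(n,f):
    c=robot.camera(n); cv2.imwrite('pics/'+f,cv2.cvtColor(c['pixels'],cv2.COLOR_RGB2BGR)); 
    np.save('pics/'+f[:-4]+'.npy',{k:v for k,v in c.items()},allow_pickle=True); return c
def load(f): return np.load('pics/'+f+'.npy',allow_pickle=True).item()
def ray(c,u,v):
    d=np.array([(u-c['cx'])/c['fx'],-(v-c['cy'])/c['fy'],-1.])
    R=np.array(c['rotation'])
    if R.shape!=(3,3):
        from scipy.spatial.transform import Rotation as Ro; R=Ro.from_quat(R).as_matrix()
    d=R@d; return np.array(c['position']),d/np.linalg.norm(d)
def onz(c,u,v,z):
    p,d=ray(c,u,v); return p+d*(z-p[2])/d[2]
def proj(c,P):
    R=np.array(c['rotation'])
    if R.shape!=(3,3):
        from scipy.spatial.transform import Rotation as Ro; R=Ro.from_quat(R).as_matrix()
    q=R.T@(np.array(P)-c['position']); return c['cx']+c['fx']*q[0]/-q[2], c['cy']-c['fy']*q[1]/-q[2]
def tri(c1,p1,c2,p2):
    a,d=ray(c1,*p1); b,e=ray(c2,*p2)
    t=np.linalg.lstsq(np.array([d,-e]).T,b-a,rcond=None)[0]
    P,Q=a+d*t[0],b+e*t[1]; return (P+Q)/2,np.linalg.norm(P-Q)
E
python3 - <<'E'
from h import *
for n in ['scene','top','wrist']:
    c=snap(n,n+'0.png'); print({k:v for k,v in c.items() if k!='pixels'})
print(robot.get_obs())
E
```

```text
pics
{'fx': 402.1772552614963, 'fy': 402.1772552614963, 'cx': 284.04406026037054, 'cy': 211.11522660242628, 'position': array([ 0.03335382, -0.71924646,  0.86286464]), 'rotation': array([ 0.38493122, -0.10797038, -0.24809528,  0.88239395])}
{'fx': 447.6811792306981, 'fy': 447.6811792306981, 'cx': 269.64343081506814, 'cy': 214.99035388573645, 'position': array([ 0.27368145, -0.04144528,  1.32446768]), 'rotation': array([ 0.05099077, -0.04470796, -0.6953759 ,  0.71543937])}
{'fx': 318.3354501923239, 'fy': 318.3354501923239, 'cx': 279.15709105683845, 'cy': 213.74225132924596, 'position': array([0.10089125, 0.62256717, 0.38444441]), 'rotation': array([-0.12439351, -0.09101659,  0.5889936 ,  0.79330245])}
{'time': 0.15, 'q': array([ 1.09752323e+00,  5.28275213e-01,  1.43359395e+00, -2.15350870e-05,
        1.18138584e+00, -1.78513888e-01]), 'joint_velocities': array([-0.00180895, -0.00206675, -0.00344245, -0.00045808,  0.00106426,
        0.0008049 ]), 'joint_torque': array([ 2.87564592e-05, -4.40433204e+01, -1.76842189e+01,  6.33134460e-02,
        5.52846410e-02, -9.79030642e-05]), 'position': array([0.18129884, 0.59755019, 0.22178701]), 'tool_rot': array([ 0.56826801,  0.42063485, -0.42168214, -0.56773407]), 'ft_force': array([-0.13114239, -0.12830805,  2.02632237]), 'moment': array([-0.0151527 , -0.00104274,  0.03057903]), 'grip_width': 0.08721552149218109}
```

View pics/scene0.png

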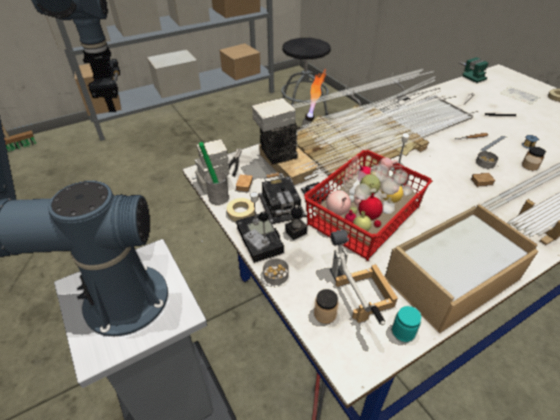

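View pics/top0.png

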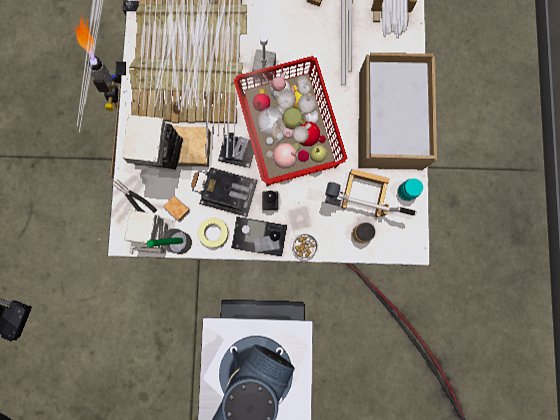

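View pics/wrist0.png

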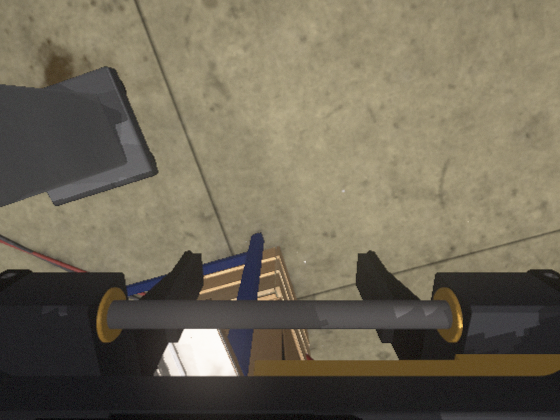

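The top view shows two jar-like items. The one at (364,232), with a black lid and brown body, fits the salt jar. The turquoise one at (410,188) is the look-alike. The bar crosses the bay mouth from the weight at (332,193) to the sleeve at (407,211). I'll enlarge both views to confirm.

```bash
python3 - <<'E'
import cv2
a=cv2.imread('pics/top0.png')[150:270,280:440]; cv2.imwrite('pics/top0c.png',cv2.resize(a,None,fx=5,fy=5,interpolation=cv2.INTER_CUBIC))
a=cv2.imread('pics/scene0.png')[220:350,290:440]; cv2.imwrite('pics/scene0c.png',cv2.resize(a,None,fx=4.6,fy=4.6,interpolation=cv2.INTER_CUBIC))
E
```

```text
(no output)
```

View pics/top0c.png

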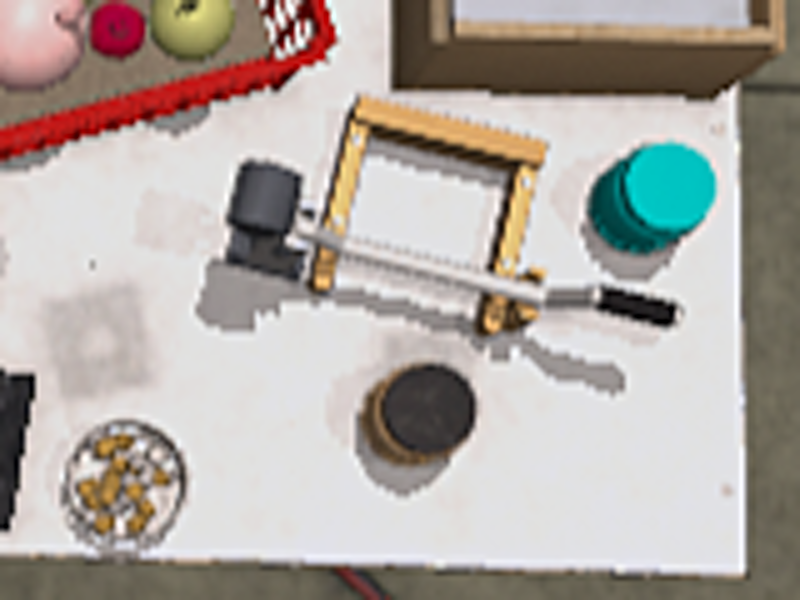

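View pics/scene0c.png

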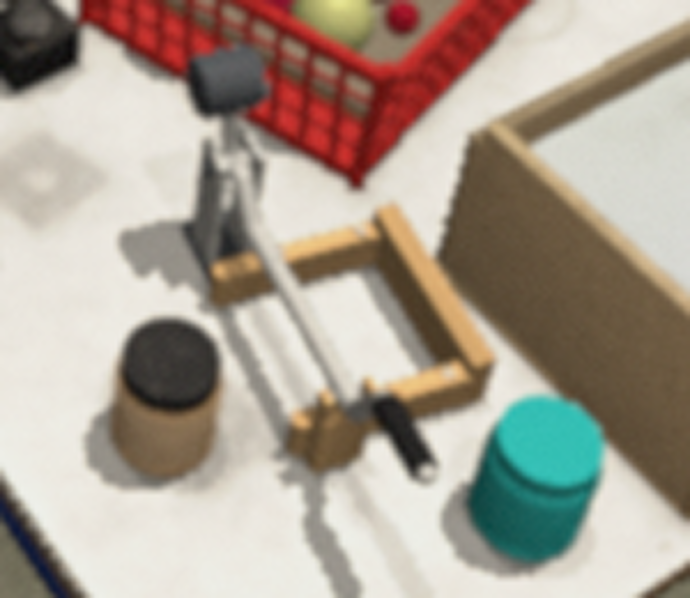

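The crops confirm it: black lid with brown body at top crop (428,408), against the solid turquoise one at crop (670,187). Next I'll measure.

```bash
python3 - <<'E'
from h import *
t,s=load('top0'),load('scene0')
T=lambda x,y:(280+(x+.5)/5-.5,150+(y+.5)/5-.5); S=lambda x,y:(290+(x+.5)/4.6-.5,220+(y+.5)/4.6-.5)
np.set_printoptions(precision=4,suppress=True)
P={}
for n,a,b in [('sleeve',T(637,306),S(405,440)),('sleeve tip',T(678,313),S(427,470)),('weight',T(266,198),S(228,82)),('lid',T(428,408),S(170,364)),
  ('backL',T(360,98),S(388,207)),('backR',T(546,146),S(490,358)),('turq',T(670,187),S(550,442))]:
    P[n],e=tri(t,a,s,b); print(n,P[n],round(e,4))
print('onz lid',onz(t,*T(428,408),.07),onz(s,*S(170,364),.07))
for n,a,z in [('stopL out',T(360,98),.04),('stopR out',T(546,146),.04),('stopL in',T(357,125),.04),('stopR in',T(541,168),.04),('rail L end',T(320,285),.03),('rail R end',T(492,325),.03),('tin',T(124,485),.032)]:
    print(n,onz(t,*a,z))
L,R=onz(t,*T(360,98),.04),onz(t,*T(546,146),.04); d=L-R; print('len',np.linalg.norm(d)); 
d=(P['weight']-P['sleeve'])[:2]; print('baryaw from y', np.arctan2(-d[0],d[1]), np.linalg.norm(d))
E
```

```text
sleeve [ 0.4632 -0.4075  0.0968] 0.0001
sleeve tip [ 0.4584 -0.4278  0.1029] 0.0011
weight [ 0.5125 -0.1981  0.1279] 0.001
lid [ 0.4067 -0.2983  0.0671] 0.0008
backL [ 0.5895 -0.2631  0.0408] 0.0023
backR [ 0.5641 -0.3714  0.0443] 0.0002
turq [ 0.5366 -0.4349  0.0717] 0.0015
onz lid [ 0.406  -0.2975  0.07  ] [ 0.4057 -0.3     0.07  ]
stopL out [ 0.5908 -0.2638  0.04  ]
stopR out [ 0.565  -0.3725  0.04  ]
stopL in [ 0.5745 -0.2621  0.04  ]
stopR in [ 0.5518 -0.3695  0.04  ]
rail L end [ 0.4807 -0.2427  0.03  ]
rail R end [ 0.4599 -0.3429  0.03  ]
tin [ 0.3605 -0.1303  0.032 ]
len 0.11167499160219296
baryaw from y -0.23128598427564728 0.21509491384017712
```

```bash
cat >> h.py <<'E'
from scipy.spatial.transform import Rotation as Ro
PSI=-0.232; O=np.array([.488,-.298]); BX=np.array([np.cos(PSI),np.sin(PSI)]); BY=np.array([-BX[1],BX[0]])
def bay(p): r=np.array(p)[:2]-O; return np.array([r@BX,r@BY])
def wor(x,y,z): return np.array([*(O+x*BX+y*BY),z])
def st(target=None):
    o=robot.get_obs(); M=Ro.from_quat(o['tool_rot']).as_matrix(); p=o['position']
    print('t',round(o['time'],2),'pos',p.round(4),'bay',bay(p).round(4),'F',o['ft_force'].round(1),'w',round(o['grip_width'],4),'q',o['q'].round(2))
    print('tool x in bay deg',np.degrees(np.arctan2(M[:2,0]@BY,M[:2,0]@BX)).round(2),'y',M[:,1].round(2),'z in bay',round(float(M[:2,2]@BX),3),round(float(M[:2,2]@BY),3))
    if target is not None: print('shift mm tool', (M.T@(np.array(target)-p)*1000).round(1), np.linalg.norm(target-p))
    return o,M
E
python3 - <<'E'
from h import *
o,M=st(wor(0,-.11,.25)); print(M.round(3)); c=load('wrist0'); print((M.T@(c['position']-o['position'])).round(3))
for n,p in [('jar',[.406,-.2985]),('tin',[.3605,-.1303]),('turq',[.5366,-.4349]),('sleeve',[.4632,-.4075])]: print(n,bay(p).round(4))
E
```

```text
t 0.15 pos [0.1813 0.5976 0.2218] bay [-0.5044  0.801 ] F [-0.1 -0.1  2. ] w 0.0872 q [ 1.1   0.53  1.43 -0.    1.18 -0.18]
tool x in bay deg 86.4 y [-0. -0. -1.] z in bay -0.998 0.063
shift mm tool [-877.7  -26.9 -560.5] 1.0417294693091705
[[ 0.291 -0.001 -0.957]
 [ 0.957 -0.001  0.291]
 [-0.002 -1.     0.   ]]
[ 0.    -0.163  0.084]
jar [-0.0797 -0.0193]
tin [-0.1626  0.1339]
turq [ 0.0788 -0.1221]
sleeve [ 0.001  -0.1123]
```

```bash
python3 -m creep '[[[0,-45,0],0,1],[[0,-45,0],0,1],[[0,-45,0],0,1],[[-30,0,-37],0,1],[[-30,0,-37],0,1],[[-30,0,-37],0,1],[[-30,0,-37],0,1],[[-30,0,-37],0,1]]' 
python3 -m creep '[[[-30,0,-37],0.1,0.45],[[-30,0,-37],0,0.45],[[-30,0,-37],0,0.45],[[-30,0,-37],0,0.45],[[-30,0,-37],-0.1,0.45]]'
python3 -c "
from h import *
st(wor(0,-.11,.22))"
```

```text
time: 0.95
position: [0.3154, 0.399, 0.3574]
tool_rot: [0.568, 0.421, -0.421, -0.568]
ft_force: [0.8, 0.1, 0.9]
grip_width: 0.087
time: 1.45
position: [0.4325, 0.1918, 0.3575]
tool_rot: [-0.567, -0.422, 0.422, 0.568]
ft_force: [0.6, 0.5, -0.3]
grip_width: 0.0552
t 1.45 pos [0.4325 0.1918 0.3575] bay [-0.1667  0.4639] F [ 0.6  0.5 -0.3] w 0.0552 q [ 0.18  0.17  1.6   0.    1.37 -1.1 ]
tool x in bay deg 86.54 y [-0.  0. -1.] z in bay -0.998 0.06
shift mm tool [-562.8  137.4 -201. ] 0.6132237907467017
```

```bash
python3 -m creep '[[[-43,0,-15],0,0.45],[[-43,0,-15],0,0.45],[[-43,0,-15],0,0.45],[[-43,0,-15],0,0.45],[[-43,0,-15],0,0.45],[[-43,0,-15],0,0.45],[[-43,0,-15],0,0.45],[[-43,0,-15],0,0.45]]' 
python3 -m creep '[[[-43,0,-15],0,0.45],[[-43,0,-15],0,0.45],[[-43,0,-15],0,0.45],[[-43,0,-15],0,0.45],[[-43,0,-15],0,0.45],[[0,0,0],0.15,0.45],[[0,0,0],0.15,0.45],[[0,0,0],0.15,0.45]]' |tail -1
python3 -m creep '[[[0,0,0],0.15,0.45],[[0,0,0],0.15,0.45],[[0,0,0],0.15,0.45],[[0,0,0],0.15,0.45],[[0,0,0],0.15,0.45],[[0,0,0],0.15,0.45],[[0,0,0],0.15,0.45],[[0,0,0],0,0.45]]' |tail -1
python3 -c "
from h import *
st(wor(0,-.11,.22))
snap('wrist','w1.png');snap('scene','s1.png')"
```

```text
time: 2.25
position: [0.4465, -0.1722, 0.3574]
tool_rot: [-0.568, -0.421, 0.421, 0.568]
ft_force: [1.9, 0.1, -0.8]
grip_width: 0.0391
grip_width: 0.0389
grip_width: 0.0394
t 3.85 pos [ 0.4561 -0.3977  0.3571] bay [-0.0081 -0.1044] F [-0.3 -0.2 -0.2] w 0.0394 q [-0.9   0.38  1.3  -0.    1.46 -0.68]
tool x in bay deg 0.47 y [-0.  0. -1.] z in bay -0.008 1.0
shift mm tool [  8.1 137.1  -5.8] 0.13746311398108754
```

View pics/w1.png

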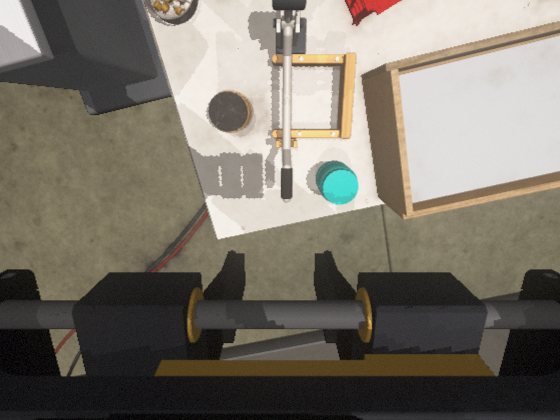

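View pics/s1.png

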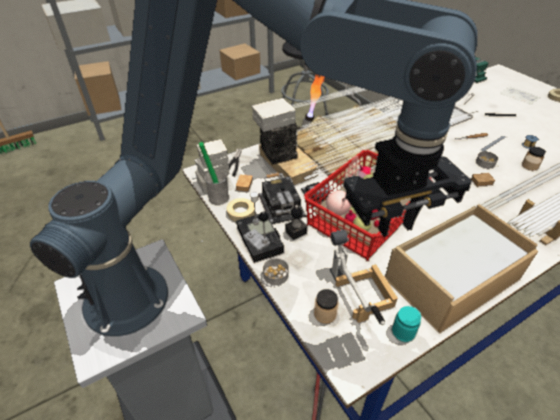

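Wrist view: the bar runs vertically with the sleeve at about (287,183), the jar lid at (231,111) and the turquoise jar at (340,184). I'll refine the sleeve, jar and rails from this view.

```bash
python3 - <<'E'
from h import *
c=load('w1'); 
g=cv2.cvtColor(c['pixels'],cv2.COLOR_RGB2GRAY)
m=(g[163:203,275:300]<60).astype(np.uint8); n,l,s,ce=cv2.connectedComponentsWithStats(m)
k=1+np.argmax(s[1:,4]); print(s[k],ce[k]+[275,163])
u,v=ce[k]+[275,163]
print('sleeve',bay(onz(c,u,v,.095)))
m=((g[85:140,200:262]<75)).astype(np.uint8); n,l,s,ce=cv2.connectedComponentsWithStats(m); k=1+np.argmax(s[1:,4]); print(s[k],ce[k]+[200,85]); u,v=ce[k]+[200,85]; print('jar',bay(onz(c,u,v,.07)))
for nme,p,z in [('rod mid',(288,95),.066),('stop top L',(356,53),.04),('stop R outer',(349,138),.04),('railR in corner',(341,131),.03),('stop inner top L',(345,56),.04),('stop inner R',(342,136),.04)]: print(nme,bay(onz(c,*p,z)))
a=c['pixels'][0:260,150:420,::-1]; cv2.imwrite('pics/w1c.png',cv2.resize(a,None,fx=2.3,fy=2.3,interpolation=cv2.INTER_CUBIC))
E
```

```text
Traceback (most recent call last):
ValueError: attempt to get argmax of an empty sequence
```

```bash
python3 - <<'E'
from h import *
c=load('w1'); print(c['pixels'].shape,c['pixels'].dtype,c['position'])
g=cv2.imread('pics/w1.png',0); print(g[163:203:5,280:296:2])
def blob(x0,x1,y0,y1,th):
    m=(g[y0:y1,x0:x1]<th).astype(np.uint8); n,l,s,ce=cv2.connectedComponentsWithStats(m); k=1+np.argmax(s[1:,4]); print(s[k],ce[k]+[x0,y0]); return ce[k]+[x0,y0]
print('sleeve',bay(onz(c,*blob(275,300,163,203,80),.095)))
print('jar',bay(onz(c,*blob(200,262,85,140,80),.07)))
for nme,p,z in [('rod mid',(288,95),.066),('stop top L',(356,53),.04),('stop R outer',(349,138),.04),('stop inner top L',(345,56),.04),('stop inner R',(342,136),.04)]: print(nme,bay(onz(c,*p,z)))
E
```

```text
(420, 560, 3) uint8 [ 0.47523757 -0.31522676  0.51992026]
[[238 177 146 167 165 163 230 240]
 [225 105 126 155 162 124 169 241]
 [196  75  80  80  84  82 154 241]
 [192  75  81  85  83  80 149 238]
 [187  78  77  80  84  80 149 223]
 [214  72  76  80  81  79 161 222]
 [189  76  77  79  81  79 158 222]
 [217 119  76  77  77 121 216 219]]
[  6  14  11  22 138] [284.7173913  188.89855072]
sleeve [-0.00034953 -0.11991648]
[45 23  1  1  1] [245. 108.]
jar [-0.05476778 -0.01515734]
rod mid [0.00272227 0.00191901]
stop top L [0.09505199 0.05767519]
stop R outer [ 0.09411242 -0.0553265 ]
stop inner top L [0.08033626 0.0538373 ]
stop inner R [ 0.08362194 -0.05255964]
```

```bash
python3 - <<'E'
from h import *
c=load('w1'); g=cv2.imread('pics/w1.png',0)
def blob(x0,x1,y0,y1,th):
    m=(g[y0:y1,x0:x1]<th).astype(np.uint8); n,l,s,ce=cv2.connectedComponentsWithStats(m); k=1+np.argmax(s[1:,4]); print(s[k],ce[k]+[x0,y0]); return ce[k]+[x0,y0]
print('sleeve',bay(onz(c,*blob(275,300,163,205,105),.097)))
print('jar',bay(onz(c,*blob(200,262,80,140,110),.07)))
print('turq',bay(onz(c,340,184,.07)))
st(wor(0.001,-.112,.076))
E
```

```text
[  6   5  11  31 325] [286.01538462 183.19076923]
sleeve [ 0.00125363 -0.11151642]
[   9   12   39   39 1204] [227.67275748 111.10797342]
jar [-0.07817392 -0.01934168]
turq [ 0.07965687 -0.11783133]
t 3.95 pos [ 0.4562 -0.3978  0.3573] bay [-0.008  -0.1045] F [-0.4  0.3  0.5] w 0.0396 q [-0.9   0.38  1.3  -0.    1.46 -0.68]
tool x in bay deg 0.64 y [-0.  0. -1.] z in bay -0.011 1.0
shift mm tool [  9.1 281.3  -7.7] 0.28151157653375464
```

```bash
python3 -m creep '[[[9,30,-6],0,0.45],[[0,45,0],0,0.45],[[0,45,0],0,0.45],[[0,45,0],0,0.45],[[0,40,0],0,0.45],[[0,30,0],0,0.45],[[0,20,0],0,0.45],[[0,20,0],0,0.45]]' 
python3 -c "
from h import *
st(wor(0.001,-.112,.076))
snap('wrist','w2.png')"
```

```text
time: 4.75
position: [0.4635, -0.4056, 0.081]
tool_rot: [-0.702, 0.078, -0.078, 0.703]
ft_force: [-0.4, -1.0, 0.7]
grip_width: 0.0394
t 4.75 pos [ 0.4635 -0.4056  0.081 ] bay [ 0.0009 -0.1103] F [-0.4 -1.   0.7] w 0.0394 q [-0.9   0.7   1.57 -0.    0.88 -0.68]
tool x in bay deg 0.62 y [-0.  0. -1.] z in bay -0.011 1.0
shift mm tool [ 0.1  5.  -1.7] 0.005265902944523562
```

View pics/w2.png

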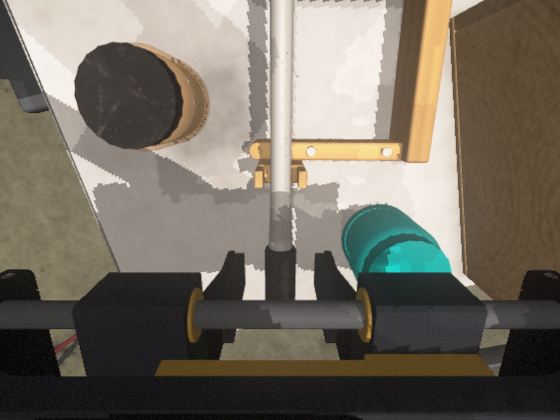

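The sleeve, at about (281,270), sits midway between the fingertips. I'll close lightly on it and work out the arc.

```bash
python3 -m creep '[[[0,2,0],0,0.2],[[0,0,0],0,0.1],[[0,0,0],0,0.1],[[0,0,0],0,0.1],[[0,0,0],0,0.1]]' 6
python3 -c "
from h import *
th=np.arange(0,1.61,.1); y=83-(193*np.cos(th)-15*np.sin(th)); z=80+193*np.sin(th)+15*np.cos(th)
for a,b,c in zip(th[1:],-np.diff(z),np.diff(y)): print(round(a,2),b.round(),c.round())
st()"
```

```text
time: 5.3
position: [0.4638, -0.4064, 0.0818]
tool_rot: [0.703, -0.079, 0.079, -0.702]
ft_force: [-2.0, -0.3, 4.6]
grip_width: 0.0157
0.1 -19.0 2.0
0.2 -19.0 4.0
0.3 -18.0 6.0
0.4 -18.0 8.0
0.5 -17.0 10.0
0.6 -16.0 11.0
0.7 -14.0 13.0
0.8 -13.0 14.0
0.9 -12.0 15.0
1.0 -10.0 17.0
1.1 -8.0 17.0
1.2 -7.0 18.0
1.3 -5.0 19.0
1.4 -3.0 19.0
1.5 -1.0 19.0
1.6 1.0 19.0
t 5.3 pos [ 0.4638 -0.4064  0.0818] bay [ 0.0014 -0.111 ] F [-2.  -0.3  4.6] w 0.0157 q [-0.9   0.7   1.57 -0.    0.88 -0.68]
tool x in bay deg 0.49 y [ 0. -0. -1.] z in bay -0.008 1.0
```

```bash
python3 -m creep '[[[0,-10,1],0,0.1],[[0,-15,2],0,0.1],[[0,-19,4],0,0.1],[[0,-18,6],0,0.1],[[0,-18,8],0,0.1],[[0,-17,10],0,0.1]]'
python3 -c "
from h import *
st();snap('scene','s3.png')"
```

```text
time: 5.9
position: [0.4712, -0.3741, 0.1792]
tool_rot: [-0.702, 0.079, -0.08, 0.703]
ft_force: [2.9, 0.8, -2.0]
grip_width: 0.0159
t 5.9 pos [ 0.4712 -0.3741  0.1792] bay [ 0.0011 -0.0779] F [ 2.9  0.8 -2. ] w 0.0159 q [-0.86  0.55  1.54  0.    1.06 -0.63]
tool x in bay deg 0.43 y [ 0.  0. -1.] z in bay -0.008 1.0
```

View pics/s3.png

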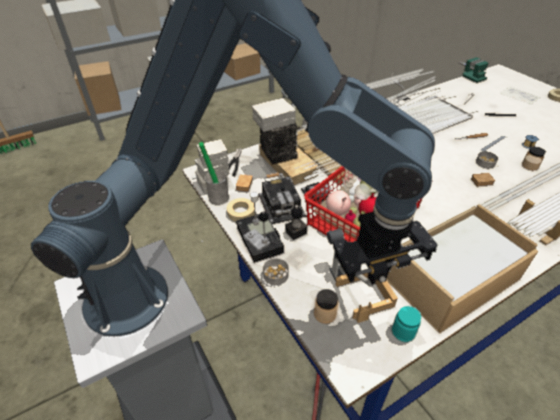

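```bash
python3 -m creep '[[[0,-16,11],0,0.1],[[0,-14,13],0,0.1],[[0,-13,14],0,0.1],[[0,-12,15],0,0.1],[[0,-10,17],0,0.1],[[0,-8,17],0,0.1],[[0,-7,18],0,0.1],[[0,-5,19],0,0.1]]'
python3 -c "
from h import *
st();snap('wrist','w4.png')"
```

```text
time: 6.75
position: [0.4989, -0.2536, 0.2634]
tool_rot: [0.703, -0.079, 0.08, -0.702]
ft_force: [4.6, -1.2, -3.7]
grip_width: 0.0155
t 6.75 pos [ 0.4989 -0.2536  0.2634] bay [0.0004 0.0458] F [ 4.6 -1.2 -3.7] w 0.0155 q [-0.67  0.39  1.55  0.    1.2  -0.45]
tool x in bay deg 0.46 y [ 0. -0. -1.] z in bay -0.008 1.0
```

View pics/w4.png

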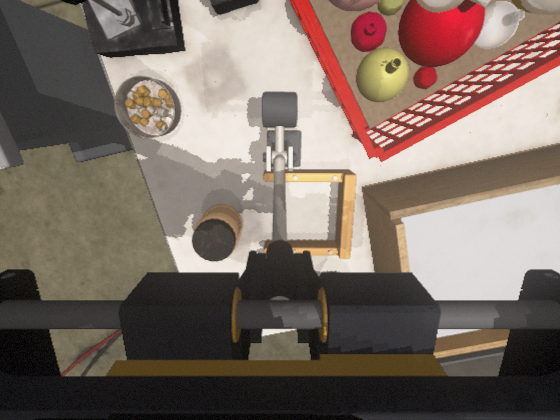

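The wrist view shows the bar leaning up and still held at (280,250), at about 1.35 rad, which is past balance. Next I release and back off.

```bash
python3 -m creep '[[[0,-2,15],0,0.1],[[0,0,10],0,0.1],[[0,0,0],0,0.5],[[0,0,0],0,0.5],[[0,0,0],0,0.5],[[0,0,0],0,0.5],[[0,0,-10],0,0.5],[[0,0,-40],0,0.5]]'
python3 -m creep '[[[0,-20,-45],0,0.5],[[0,-20,-45],0,0.5],[[0,-20,-20],0,0.5],[[0,0,0],0,0],[[0,0,0],0,0]]'
python3 -c "
from h import *
st();snap('wrist','w5.png');snap('scene','s5.png')"
```

```text
time: 7.6
position: [0.4925, -0.2772, 0.2643]
tool_rot: [-0.702, 0.078, -0.077, 0.704]
ft_force: [0.8, -0.7, 1.2]
grip_width: 0.0427
time: 8.1
position: [0.4675, -0.3866, 0.324]
tool_rot: [-0.702, 0.08, -0.079, 0.703]
ft_force: [-0.0, 0.3, -0.6]
grip_width: 0.0341
t 8.1 pos [ 0.4675 -0.3866  0.324 ] bay [ 0.0004 -0.0909] F [-0.   0.3 -0.6] w 0.0341 q [-0.88  0.41  1.35  0.    1.39 -0.65]
tool x in bay deg 0.36 y [-0.  0. -1.] z in bay -0.006 1.0
```

View pics/w5.png

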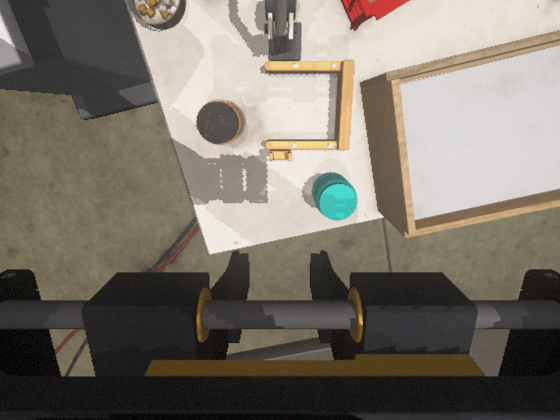

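View pics/s5.png

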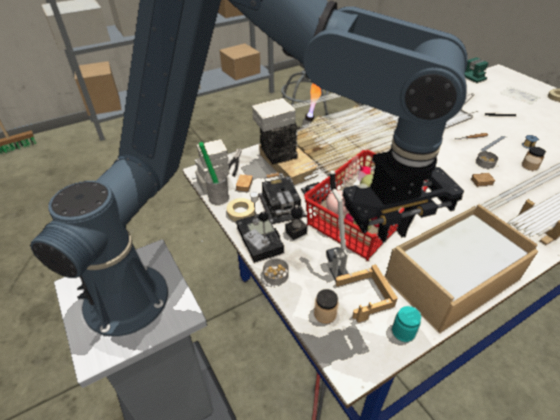

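The bar stands up at its stop: scene post and rod at (340,235), and the mouth is clear in the wrist view. I'll nudge the jar sideways (bay +y), then push it in from behind.

```bash
python3 - <<'E'
from h import *
c=load('w5'); g=cv2.imread('pics/w5.png',0)
m=(g[90:150,185:250]<110).astype(np.uint8); n,l,s,ce=cv2.connectedComponentsWithStats(m);k=1+np.argmax(s[1:,4]);print(s[k]);print('jar',bay(onz(c,*(ce[k]+[185,90]),.07)))
st(wor(-.079,-.075,.025))
E
```

```text
[  12   12   42   42 1386]
jar [-0.07786851 -0.01919869]
t 8.2 pos [ 0.4676 -0.3847  0.3231] bay [ 0.0001 -0.0891] F [ 0.4  1.3 -1.4] w 0.027 q [-0.87  0.41  1.35  0.    1.39 -0.65]
tool x in bay deg 0.49 y [-0.  0. -1.] z in bay -0.009 1.0
shift mm tool [-78.2 298.4  14.1] 0.30875200239644585
```

```bash
python3 -m creep '[[[-40,10,7],0,0],[[-38,20,7],0,0],[[0,45,0],0,0],[[0,45,0],0,0],[[0,45,0],0,0],[[0,45,0],0,0],[[0,30,0],0,0],[[0,25,0],0,0]]'
python3 -m creep '[[[0,18,0],0,0],[[0,14,0],0,0]]'
python3 -c "
from h import *
st(wor(-.079,-.075,.025));snap('wrist','w6.png')"
```

```text
time: 9.0
position: [0.3945, -0.3522, 0.0569]
tool_rot: [-0.701, 0.079, -0.077, 0.704]
ft_force: [0.5, 0.1, 0.5]
grip_width: 0.0006
time: 9.2
position: [0.3947, -0.3525, 0.0256]
tool_rot: [-0.702, 0.079, -0.077, 0.704]
ft_force: [0.3, 0.3, 0.1]
grip_width: 0.0007
t 9.2 pos [ 0.3947 -0.3525  0.0256] bay [-0.0782 -0.0745] F [0.3 0.3 0.1] w 0.0007 q [-0.94  0.72  1.81  0.    0.62 -0.72]
tool x in bay deg 0.58 y [-0.  0. -1.] z in bay -0.01 1.0
shift mm tool [-0.8  0.6 -0.5] 0.0010854231797275788
```

View pics/w6.png

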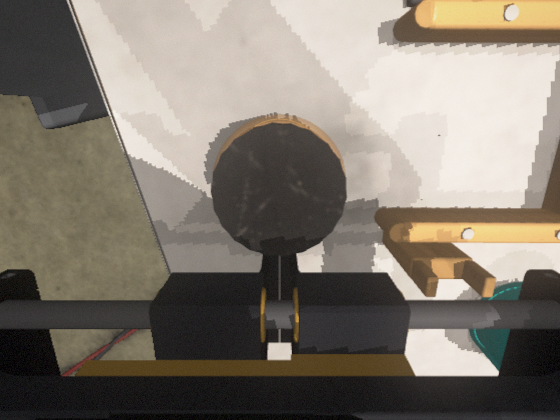

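Jar lid at (279,187), straight ahead of the closed fingertips. I'll push it gently along bay +y.

```bash
python3 -m creep '[[[0,0,7],0,0],[[0,0,5],0,0],[[0,0,4],0,0],[[0,0,4],0,0],[[0,0,4],0,0],[[0,0,4],0,0],[[0,0,2],0,0],[[0,0,0],0,0]]'
python3 - <<'E'
from h import *
st();c=snap('wrist','w7.png'); g=cv2.imread('pics/w7.png',0)
m=(g[60:255,180:380]<100).astype(np.uint8); n,l,s,ce=cv2.connectedComponentsWithStats(m);k=1+np.argmax(s[1:,4]);print(s[k])
x,y,w,h=s[k][:4]
print('jar',bay(onz(c,180+x+w/2,60+y+w/2,.07)))
E
```

```text
time: 10.05
position: [0.402, -0.3258, 0.0277]
tool_rot: [-0.703, 0.079, -0.079, 0.703]
ft_force: [0.1, -0.0, -0.3]
grip_width: 0.0007
t 10.05 pos [ 0.402  -0.3258  0.0277] bay [-0.0773 -0.0468] F [ 0.1 -0.  -0.3] w 0.0007 q [-0.9   0.71  1.84  0.    0.59 -0.67]
tool x in bay deg 0.46 y [ 0.  0. -1.] z in bay -0.008 1.0
[   33   100   155    95 10710]
jar [-0.07282621 -0.01073764]
```

View pics/w7.png

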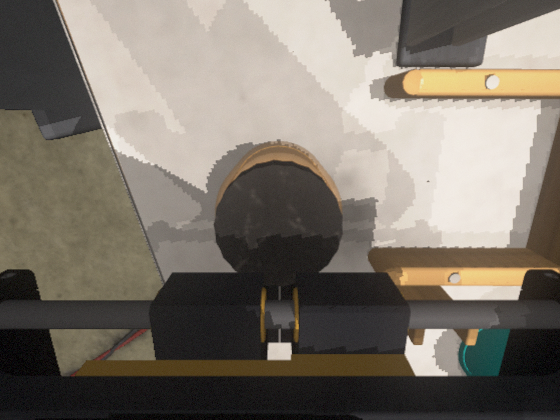

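```bash
python3 - <<'E'
from h import *
c=load('w7'); print(bay(onz(c,279,225,.07)), bay(onz(c,279,162,.07)), bay(onz(c,215,225,.07)), bay(onz(c,342,225,.07)))
c=load('w6'); print(bay(onz(c,279,188,.07)))
E
```

```text
[-0.07755428 -0.00537761] [-0.07777917  0.01988644] [-0.10326989 -0.00561314] [-0.05224366 -0.0051458 ]
[-0.07852604 -0.01753483]
```

The jar is now at about bay (-78,-6) mm and still upright. Next I back off and go round behind it.

```bash
python3 -m creep '[[[0,0,-14],0,0],[[-20,0,0],0,0],[[-35,0,0],0,0],[[-5,0,0],0,0],[[0,0,20],0,0],[[0,0,25],0,0],[[0,0,7],0,0],[[0,0,0],0,0]]'
python3 - <<'E'
from h import *
st(wor(-.137,-.008,.025));c=snap('wrist','w8.png');snap('scene','s8.png')
E
```

```text
time: 10.9
position: [0.3522, -0.2756, 0.0275]
tool_rot: [0.703, -0.079, 0.079, -0.703]
ft_force: [-0.2, -0.9, -0.2]
grip_width: 0.0005
t 10.9 pos [ 0.3522 -0.2756  0.0275] bay [-0.1373 -0.0094] F [-0.2 -0.9 -0.2] w 0.0005 q [-0.91  0.67  2.02 -0.    0.45 -0.69]
tool x in bay deg 0.54 y [ 0. -0. -1.] z in bay -0.009 1.0
shift mm tool [0.3 2.5 1.4] 0.002901534574373982
```

View pics/w8.png

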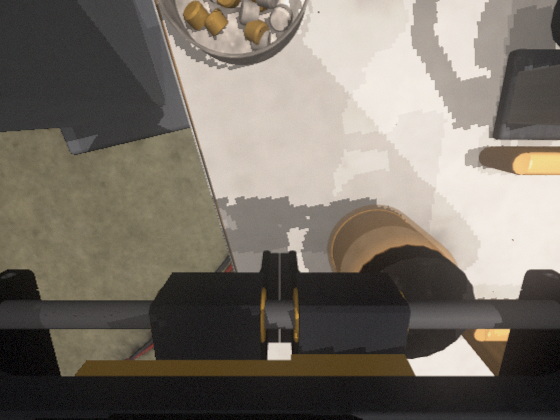

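View pics/s8.png

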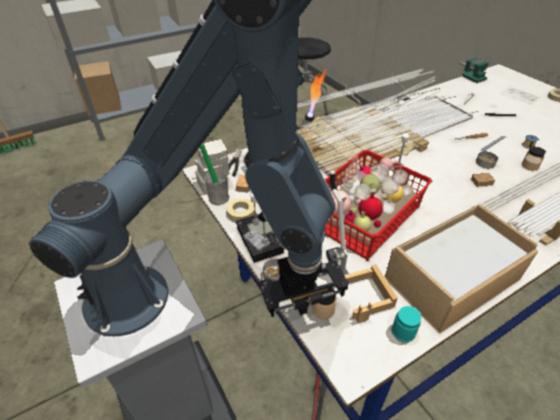

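Jar beside the fingertips at (400,285), tin clear at (240,30). Pushing along bay +x.

```bash
python3 -m creep '[[[6,0,0],0,0],[[6,0,0],0,0],[[8,0,0],0,0],[[8,0,0],0,0],[[8,0,0],0,0],[[8,0,0],0,0],[[8,0,0],0,0],[[8,0,0],0,0]]'
python3 - <<'E'
from h import *
st();c=snap('wrist','w9.png');snap('scene','s9.png');snap('top','t9.png')
E
```

```text
time: 11.8
position: [0.411, -0.289, 0.0275]
tool_rot: [-0.703, 0.079, -0.079, 0.703]
ft_force: [-0.6, 0.3, 0.1]
grip_width: 0.0003
t 11.8 pos [ 0.411  -0.289   0.0275] bay [-0.077 -0.009] F [-0.6  0.3  0.1] w 0.0003 q [-0.84  0.7   1.88 -0.    0.56 -0.61]
tool x in bay deg 0.47 y [-0.  0. -1.] z in bay -0.008 1.0
```

View pics/w9.png

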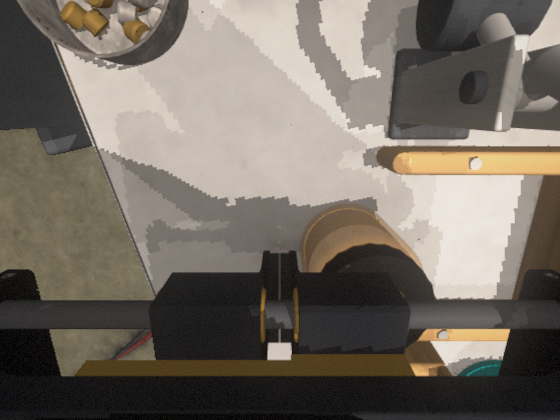

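View pics/s9.png

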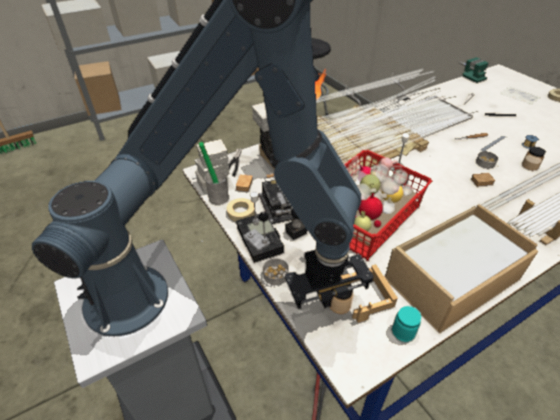

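```bash
python3 - <<'E'
from h import *
c=load('w9'); print('lid',bay(onz(c,379,302,.07)),'lid right',bay(onz(c,437,300,.07)),'lid top',bay(onz(c,379,243,.07)),'base left',bay(onz(c,302,252,.0)),'base far',bay(onz(c,345,207,.0)))
print('weight?',bay(onz(c,480,20,.045)),'cam',bay(c['position']),c['position'][2])
E
```

```text
lid [-0.03331841 -0.00272169] lid right [-0.00823039 -0.00148277] lid top [-0.03623478  0.02504984] base left [-0.06183224 -0.01129636] base far [-0.03597958  0.01958833]
weight? [0.00267393 0.11153675] cam [-0.0774694   0.07578397] 0.1902888921254035
```

Jar at about bay (-34,-5) mm, upright and square on the fingertip, with base left edge at (302,252). Continuing, checking on the way.

```bash
python3 -m creep '[[[6,0,0],0,0],[[8,0,0],0,0],[[8,0,0],0,0],[[8,0,0],0,0],[[8,0,0],0,0],[[8,0,0],0,0]]'
python3 - <<'E'
from h import *
st();c=snap('wrist','w10.png');snap('scene','s10.png')
E
```

```text
time: 12.55
position: [0.456, -0.2994, 0.0275]
tool_rot: [0.703, -0.079, 0.079, -0.703]
ft_force: [-1.3, -0.5, 0.0]
grip_width: 0.0009
t 12.55 pos [ 0.456  -0.2994  0.0275] bay [-0.0309 -0.0087] F [-1.3 -0.5  0. ] w 0.0009 q [-0.79  0.72  1.77  0.    0.65 -0.56]
tool x in bay deg 0.46 y [ 0. -0. -1.] z in bay -0.008 1.0
```

View pics/w10.png

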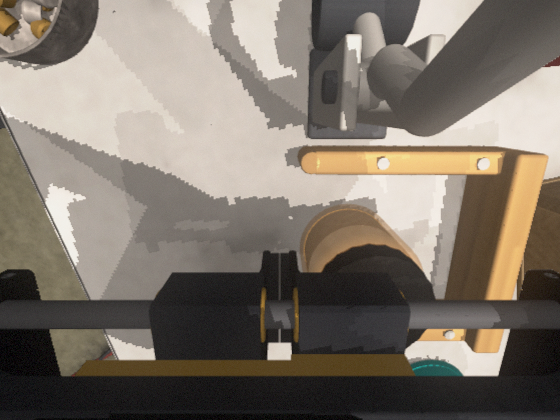

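View pics/s10.png

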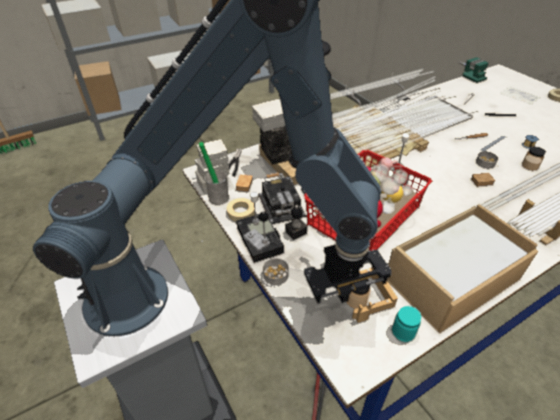

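The jar is between the rails at about x = 12 mm, and the raised bar's post and rod at (370–560, 0–130) are clear. Continuing slowly to the stop.

```bash
python3 -m creep '[[[6,0,0],0,0],[[6,0,0],0,0],[[6,0,0],0,0],[[4,0,0],0,0]]'
python3 -c "
from h import *
st()
snap('wrist','w11.png')"
```

```text
time: 13.05
position: [0.4773, -0.3044, 0.0276]
tool_rot: [0.703, -0.079, 0.079, -0.703]
ft_force: [-0.6, -0.0, 0.4]
grip_width: 0.0005
t 13.05 pos [ 0.4773 -0.3044  0.0276] bay [-0.0089 -0.0087] F [-0.6 -0.   0.4] w 0.0005 q [-0.77  0.74  1.72  0.    0.68 -0.54]
tool x in bay deg 0.46 y [ 0. -0. -1.] z in bay -0.008 1.0
```

View pics/w11.png

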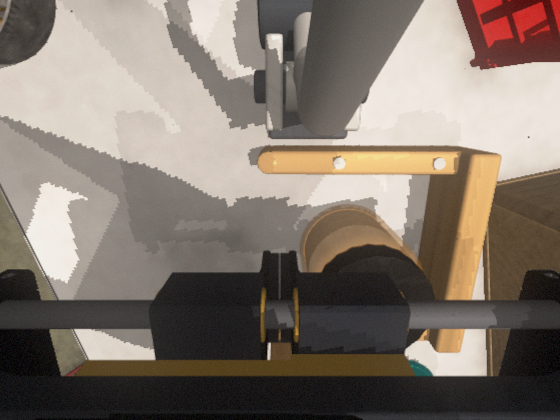

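```bash
python3 -m creep '[[[5,0,0],0,0],[[4,0,0],0,0],[[3,0,0],0,0],[[1,0,0],0,0]]' | sed -n 2,4p
for i in 1; do python3 -m creep '[[[1,0,0],0,0],[[1,0,0],0,0]]' | sed -n 2,4p; done
python3 -c "
from h import *
st()
snap('wrist','w12.png')"
```

```text
position: [0.4898, -0.3072, 0.0276]
tool_rot: [0.703, -0.079, 0.079, -0.703]
ft_force: [-0.9, -0.2, 0.4]
position: [0.4911, -0.3073, 0.0275]
tool_rot: [-0.703, 0.079, -0.079, 0.703]
ft_force: [-2.0, 0.5, 0.5]
t 13.7 pos [ 0.4911 -0.3073  0.0275] bay [ 0.0052 -0.0083] F [-2.   0.5  0.5] w 0.0003 q [-0.75  0.75  1.68 -0.    0.71 -0.53]
tool x in bay deg 0.46 y [-0.  0. -1.] z in bay -0.008 1.0
```

View pics/w12.png

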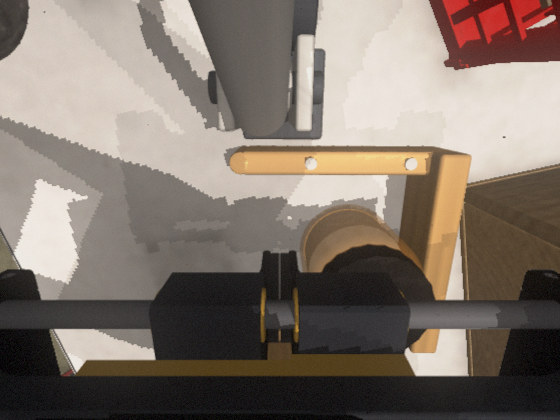

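Nearly home: a small gap remains between the jar and the stop near (405,250). I'll take small steps until the force rises.

```bash
python3 -m creep '[[[1,0,0],0,0],[[1,0,0],0,0]]' | sed -n 2,4p
python3 -m creep '[[[1,0,0],0,0],[[0,0,0],0,0]]' | sed -n 2,4p
python3 -c "
from h import *
st()"
```

```text
position: [0.4932, -0.3079, 0.0275]
tool_rot: [-0.703, 0.079, -0.079, 0.703]
ft_force: [-1.7, 0.2, 0.2]
position: [0.4944, -0.3082, 0.0275]
tool_rot: [0.703, -0.079, 0.079, -0.703]
ft_force: [-1.3, 0.7, 0.6]
t 14.15 pos [ 0.4944 -0.3082  0.0275] bay [ 0.0086 -0.0084] F [-1.3  0.7  0.6] w 0.0006 q [-0.75  0.75  1.68  0.    0.71 -0.53]
tool x in bay deg 0.46 y [ 0. -0. -1.] z in bay -0.008 1.0
```

```bash
python3 -m creep '[[[1,0,0],0,0],[[0,0,0],0,0]]' | sed -n 2,4p
python3 -m creep '[[[1,0,0],0,0],[[0,0,0],0,0]]' | sed -n 2,4p
python3 -c "
from h import *
st()"
```

```text
position: [0.4953, -0.3084, 0.0275]
tool_rot: [0.703, -0.079, 0.079, -0.703]
ft_force: [-1.1, -0.4, 0.8]
position: [0.4958, -0.3084, 0.0275]
tool_rot: [-0.703, 0.079, -0.079, 0.703]
ft_force: [-2.9, 0.7, 1.6]
t 14.55 pos [ 0.4958 -0.3084  0.0275] bay [ 0.01   -0.0083] F [-2.9  0.7  1.6] w 0.0008 q [-0.75  0.75  1.67 -0.    0.72 -0.52]
tool x in bay deg 0.47 y [-0.  0. -1.] z in bay -0.008 1.0
```

```bash
python3 -m creep '[[[1,0,0],0,0],[[0,0,0],0,0]]' | sed -n 2,4p
python3 -m creep '[[[1,0,0],0,0],[[0,0,0],0,0]]' | sed -n 2,4p
python3 -c "
from h import *
st();snap('wrist','w13.png')"
```

```text
position: [0.496, -0.3082, 0.0275]
tool_rot: [-0.702, 0.08, -0.078, 0.703]
ft_force: [-5.2, 0.5, 3.6]
position: [0.4961, -0.3079, 0.0275]
tool_rot: [-0.702, 0.08, -0.077, 0.703]
ft_force: [-6.8, 1.1, 4.8]
t 14.95 pos [ 0.4961 -0.3079  0.0275] bay [ 0.0102 -0.0078] F [-6.8  1.1  4.8] w 0.0002 q [-0.75  0.75  1.67 -0.    0.72 -0.52]
tool x in bay deg 0.49 y [-0.  0. -1.] z in bay -0.008 1.0
```

View pics/w13.png

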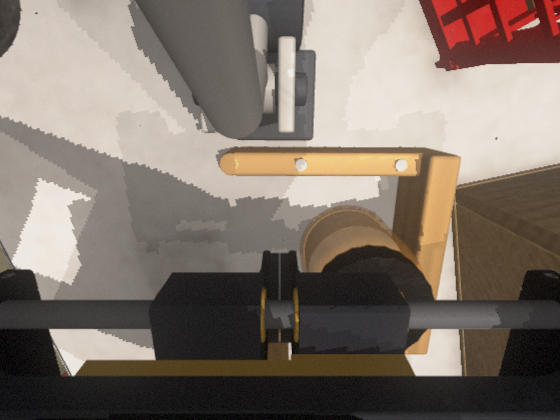

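The force has risen to 7 N with no further motion, so the jar is against the stop. Backing straight out, then up.

```bash
python3 -m creep '[[[-4,0,0],0,0],[[-10,0,0],0,0],[[-25,0,0],0,0],[[-35,0,0],0,0],[[-35,0,0],0,0],[[-10,-30,-20],0,0],[[0,-45,-30],0,0],[[0,-45,-30],0,0]]' 
python3 -m creep '[[[0,-40,-40],0,0],[[0,-40,-40],0,0],[[0,-40,0],0,0],[[0,0,0],0,0],[[0,0,0],0,0]]' 
python3 - <<'E'
from h import *
st();snap('wrist','w14.png');snap('scene','s14.png');snap('top','t14.png')
a=cv2.imread('pics/top0.png');b=cv2.imread('pics/t14.png'); cv2.imwrite('pics/cmp.png',np.hstack([cv2.resize(x[130:270,100:440],None,fx=1.17,fy=1.17*1.5) for x in (a,b)])[:, :800])
E
```

```text
time: 15.8
position: [0.3645, -0.3565, 0.1417]
tool_rot: [-0.702, 0.079, -0.079, 0.703]
ft_force: [0.7, -1.4, -1.0]
grip_width: 0.0004
time: 16.3
position: [0.3497, -0.4256, 0.2523]
tool_rot: [0.703, -0.078, 0.08, -0.702]
ft_force: [-0.9, -0.1, -0.6]
grip_width: 0.0007
t 16.3 pos [ 0.3497 -0.4256  0.2523] bay [-0.1052 -0.1559] F [-0.9 -0.1 -0.6] w 0.0007 q [-1.09  0.39  1.59  0.    1.16 -0.86]
tool x in bay deg 0.43 y [ 0. -0. -1.] z in bay -0.008 1.0
```

View pics/w14.png

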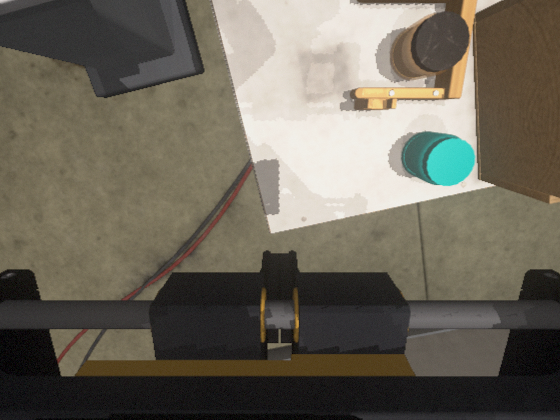

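View pics/s14.png

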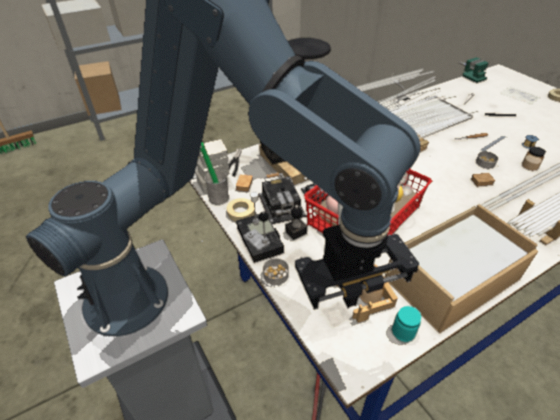

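View pics/t14.png

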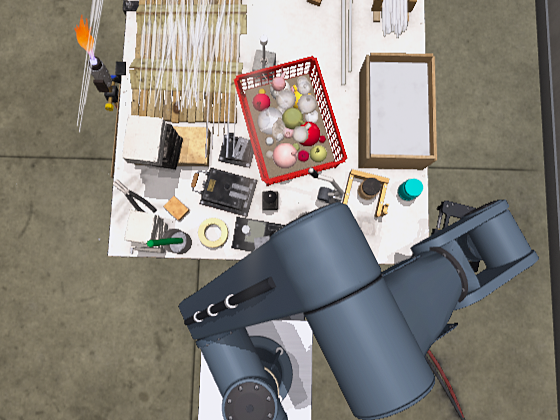

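```bash
python3 - <<'E'
from h import *
t=load('t14');w=load('w14')
for c,n,x0,x1,y0,y1,th in [(t,'top',358,384,172,203,80),(w,'wrist',405,472,5,75,90)]:
    g=cv2.cvtColor(c['pixels'],cv2.COLOR_RGB2GRAY)
    m=(g[y0:y1,x0:x1]<th).astype(np.uint8);_,l,s,ce=cv2.connectedComponentsWithStats(m);k=1+np.argmax(s[1:,4]);print(n,s[k],bay(onz(c,*(ce[k]+[x0,y0]),.07)))
# where would raised bar tip be in top/scene
th=1.95; y=.083-(.193*np.cos(th)-.015*np.sin(th)); z=.08+.193*np.sin(th)+.015*np.cos(th)
P=wor(0,y,z); print(proj(t,P),proj(load('s5'),P))
a=t['pixels'][150:220,290:430,::-1]; cv2.imwrite('pics/t14c.png',cv2.resize(a,None,fx=5,fy=5,interpolation=cv2.INTER_CUBIC))
E
```

```text
top [  0   4  26  27 313] [ 0.0506482  -0.00519643]
wrist [   6    0   58   70 2863] [ 0.05027677 -0.00478403]
(np.float64(313.5905072372963), np.float64(172.6992881441869)) (np.float64(332.4407082469171), np.float64(182.77634045558693))
```

View pics/t14c.png

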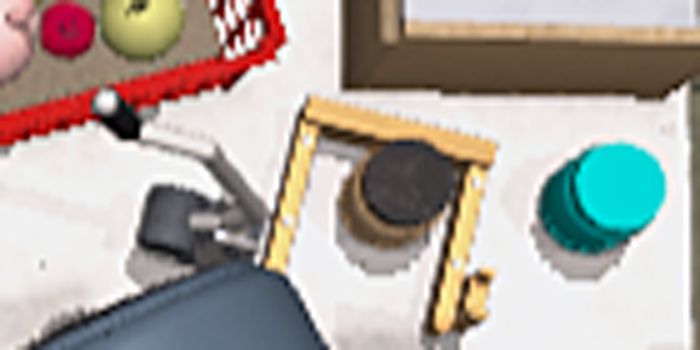

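The sleeve at top pixel (313.6,173) matches the projection for 1.95 rad. The jar is at bay (50.5,-5) mm in both views and the arm is clear. Handing in.

```bash
python3 -c "
from rig import robot
print(robot.hand_in())"
```

```text
the job is handed in; nothing more can be done
None
```

The bar stands up at its stop by itself and the salt jar is home against the back stop. I handed the job in after about 16 s; the hand-in reports no verdict.

- **Bar:** the tool only points down and so cannot push from below. I gripped the sleeve lightly (6 N) and carried the bar along its arc past balance to about 1.45 rad, then opened the fingers and it fell open. This is a departure from pushing it up with the fingertips.
- **Jar:** with the fingers closed, I nudged it sideways to line it up with the bay. I then pushed it straight in until the force rose to about 7 N with no further motion, and backed away.
- **Last checks:**
  - The top and wrist views agree on the jar at bay x of about 50.5 mm and y of about -5 mm; it looks upright.
  - In the top view the sleeve is at (313.6, 173), within a pixel of where it projects for 1.95 rad.
  - The arm is clear of everything.
- **Less certain:** I judged the bystanders by eye only. The tin, tape roll, pliers and cork block look unmoved, but in the last top view the arm hid the tin, so I saw it only in the scene view. The turquoise jar was not touched.

No check failed or disagreed.

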